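# Show the slot punch to the inspection camera

## Task

Take the slot punch (the one whose cutting end is oblong, not round) out of the wooden rest and hold it up to the inspection camera: cutting edge in the air 70 mm in front of the lens and centred on the lens's line of sight, the punch pointing straight into the lens along that line, and the slot lying level across the picture. Finish while still holding it there, quite still; do not touch the camera or its stand, and leave the other punches and the things on the bench where they are.

Things in the scene. Friction and masses are not known exactly. Their poses are not given: they have to be found in the camera images.
- slot_punch_grip (a point): Grip point of the slot punch: on its axis in the square shank (16 mm wide and high), 98 mm behind the cutting edge, 38 mm above the table while it rests, mid-way between the rails of the rest. x: along the punch to the cutting edge; y: across, along the slot's long side, level; z: up. The slot punch may lie in any of the three places.
- slot_punch_tip (a point): Middle of the slot punch's cutting edge, on the axis, at +98 mm along x of point slot_punch_grip; same axes.
- small_punch_grip (a point): The small round punch, alike but for a round cutting end of 10 mm diameter. Point and axes as for the slot punch.
- large_punch_grip (a point): The large round punch, alike but for a round cutting end of 20 mm diameter. Point and axes as for the slot punch.
- slot_punch: Slot punch. A punch lies level: a straight shank of 16 x 16 mm square bar, 92 mm long, then a flat 47 mm wide loop (bow), then the cutting end; 148 mm overall, about 0.28 kg, plain steel. Its cutting end is an oblong block 40 mm wide, 11 mm thick, with a slot in its end face. Origin and axes as point slot_punch_grip.
- rest: Fixed wooden rest 100 (x) by 250 mm (y): 8 mm base board, two rails along y, 12 mm thick, at x = -32 and +32 mm (52 mm free between). Three notches in each at y = -85, 0, +85 mm, 22 mm wide, floors 30 mm and tops 40 mm above the table; a punch lies across both rails, cutting end to +x. Origin: centre of the underside.
- camera: Fixed camera head clamped on the post at a height that varies: aluminium barrel 42 mm in diameter, white ring light of 68 mm round a black lens snout of 36 mm. The lens looks along the head's -x and 20 degrees downward. Origin: on the post's axis, 120 mm behind the lens front along the line of sight.
- lens (a point): Centre of the lens's front face. Axes as point focus.
- focus (a point): The point 70 mm in front of the lens front on the line of sight, where the cutting edge must be. x axis: along the line of sight towards the lens (so up by 20 degrees); y: level; z: square to both, upward. The slot punch's x must point along this x, its y along this y (either way round).
- stand: Fixed stand of the camera: steel base plate 120 x 120 x 14 mm with a post of 16 mm diameter to 334 mm above the table. Origin: centre of the underside.
- thread_spool: Bystander: grey thread cone, 48 mm diameter, 90 mm high. Origin: centre of the underside.
- glue_tin: Bystander: tin, 74 mm diameter, 60 mm high. Origin: centre of the underside.
- heel_block: Bystander: stacked shoe heel, 58 x 54 x 36 mm. Origin: centre of the underside.

How it is judged (in metres and radians):
On the way:
1. the slot punch is lifted out of the rest in the fingers (height (world z) of slot_punch_grip above 0.07 m and contact force between slot_punch and the fingers above 2 N and contact force between slot_punch and rest below 0.2 N), for 0.1 s.
At the end, for the whole second after the job is handed in: Slot punch held in the fingers, still, touching nothing else; cutting edge within 15 mm of the focus point along the line of sight, within 12 mm of the line across and up, over 100 mm above the table; its axis into the lens and its slot level, each within 0.17 rad (x of slot_punch_tip in the frame of focus between -0.015 and 0.015 m and y of slot_punch_tip in the frame of focus between -0.012 and 0.012 m and z of slot_punch_tip in the frame of focus between -0.012 and 0.012 m and x of slot_punch_grip in the frame of focus below -0.07 m and angle between the x axis of slot_punch_grip and the x axis of focus, either way round below 0.17 rad and angle between the z axis of slot_punch_grip and the z axis of focus, either way round below 0.17 rad and height (world z) of slot_punch_tip above 0.1 m and contact force between slot_punch and the fingers above 2 N and contact force between slot_punch and camera below 0.2 N and contact force between slot_punch and stand below 0.2 N and contact force between slot_punch and rest below 0.2 N and linear speed of slot_punch below 0.02 m/s and angular speed of slot_punch below 0.15 rad/s); the arm keeps its last pose, push and grip.
It fails at once if the camera or its stand is touched (over 1 N) (contact force between any of camera, stand and anything else above 1 N).
It fails at once if another punch is moved by more than 15 mm (distance of any of small_punch_grip, large_punch_grip from where it was at the start of the episode above 0.015 m).
It fails at once if the thread cone, tin or heel is moved by more than 15 mm (distance of any of thread_spool, glue_tin, heel_block from where it was at the start of the episode above 0.015 m).
It also fails if it takes over 42 s, if anything falls off the work surface, if the arm or the gripper's body presses on something with over 40 N, if the wrist force passes 120 N, or if a joint passes its speed limit or range.

## Robot

A 7-joint arm with a two-finger parallel gripper is mounted at the origin on the work surface. World frame = base frame: x ahead of the robot, y to its left, z up, the work surface at z = 0. Lengths are in mm, angles in rad, forces in N, time in s.
With the tool pointing down it reaches from about 400 to 900 mm from the base axis. Payload 5.6 kg.
Tool frame: the origin (TCP) lies midway between the tips of the shut fingers; the grasp point (between the pads) lies 19 mm behind it; z points along the fingers, y is the line along which they close (so a half turn about z gives the same grasp; the last joint's range is limited). The gripper opens to 92 mm and grips with 3 to 60 N. Pads are 20 mm wide; open, the fingers measure 128 mm over their backs; the gripper's body (75 mm by 189 mm) begins 69 mm behind the grasp point.
Start: joints at [-1.285, 0.468, -0.012, 1.603, 0.006, 1.071, -0.056], TCP at [209.931, 615.173, 214.592] pointing down, gripper open.
Joint ranges: [-2.53, 2.53], [-0.31, 2.02], [-1.57, 1.55], [0.28, 2.44], [-1.29, 4.43], [0.15, 1.84], [-2.92, 2.92]. Speed limits (rad/s): [2.57, 2.57, 3.14, 3.14, 3.14, 3.14, 3.14].

## Interface

Orientations are given as a rotation vector (axis times angle).
In Python, from cell import robot, grip, kin, viewer gives the robot as it stands. Calls block until the motion is done:
- robot.movep(position, orientation): joint-space move of the TCP to a pose.
- robot.servo_line(position, feed=150, rotation=None): straight line of the TCP; rotation=None keeps the orientation; feed is the mean speed in mm/s.
- robot.goto_joints(angles): joint-space move.
- grip(opening, newtons=None): opening from 0.0 (shut) to 1.0 (fully open); newtons is the grip in N (None keeps the last); returns when the fingers have stopped.
- robot.hold(seconds).
- kin.ik(position, orientation): joint angles nearest the present ones, or None.
- robot.observe(): the state.
- viewer.read_camera(name): name is "side" or "top"; returns the picture (384x512x3 uint8, red, green, blue); there is no depth.
- viewer.camera_info(name): a dict with "camera_matrix" (3x3 intrinsics, pixels), "k1" (the pictures are not rectified: a ray, as slopes to the right and down, at radius r is drawn at 1 + k1 r^2 times it, then the intrinsics apply), "R" (3x3) and "t" (3): a world point X has camera coordinates R X + t. Camera axes: x right, y down, z forward; pixel columns grow to the right and rows downward; lengths in mm; the calibration is good to about 2 mm. A picture is of the moment at which its call begins. camera_info takes no time and is no camera call.
A pose or a line that the arm cannot do raises robot.IKError and nothing moves.
- robot.job_done(): hands the job in; it is judged then, once.
Trained networks look in the newest picture that a camera, given by its name, has taken for a name from the list of things; names that differ only in an ending like _2 or _b are one class to them, and where a whole thing is asked for, a point or a joint stands for the part that bears it (a point fixed in the world has none). Each returns a list of dicts, best first, with "confidence" (0 to 1); they miss things now and then, are a little off and sometimes report something else, mostly with a low value. They report only what shows in the picture. A call takes as long as a camera call.
- viewer.silhouettes(name, camera): "mask" (384x512 bool, what is visible of it).
- viewer.pinpoint(name, camera): "at" ([x, y, z] in mm, in the coordinates of the camera as it stood for that picture, good to about 4 mm: a listed point, or the origin of a listed thing).
The state is a dict: "t": time; "joints": joint angles; "joint_velocities": joint speeds; "joint_torque": joint torques, N m; "tcp_pos": TCP position; "tcp_rot": TCP orientation; "contact_force": force on the tool from outside, world axes, zero at the start; "wrist_torque": the same for the moment, N m; "grip_width": opening from 0.0 (shut) to 1.0 (fully open); "grip_force": force on a finger pad.
Only numpy, scipy, OpenCV 4.12 (cv2) and the standard library are available. Lean on these libraries where they do the work, as an engineer would, in place of code of your own. Each camera call takes 0.05 s, during which the arm holds its last target. There are 200 camera calls.

## Working session

There is one attempt and no reset: what is moved stays moved. The work goes in short steps, each a Python script; the robot and the scene stay as the last script left them, time stands still between calls to the robot, and variables do not carry over. Pictures are saved under pics/ and viewed, at most 10 in all, crops included, and the job is handed in when it is done.

```bash
mkdir -p pics; ls
cat > h.py <<'E'
import numpy as np, cv2
from scipy.spatial.transform import Rotation as Ro
from cell import robot, grip, kin, viewer
def world(p,cam):
    i=viewer.camera_info(cam); return np.array(i["R"]).T@(np.array(p)-np.array(i["t"]))
def proj(X,cam):
    i=viewer.camera_info(cam); c=np.array(i["R"])@np.array(X)+np.array(i["t"]); s=c[:2]/c[2]
    s=s*(1+i["k1"]*(s@s)); K=np.array(i["camera_matrix"]); return K[:2,:2]@s+K[:2,2]
def onplane(px,z,cam):
    i=viewer.camera_info(cam); K=np.array(i["camera_matrix"]); d=np.linalg.inv(K[:2,:2])@(np.array(px)-K[:2,2]); s=d.copy()
    for _ in range(20): s=d/(1+i["k1"]*(s@s))
    R=np.array(i["R"]); r=R.T@np.array([*s,1]); o=-R.T@np.array(i["t"]); return o+r*(z-o[2])/r[2]
E
cat > a.py <<'E'
from h import *
ims=[]
for c in("top","side"):
    im=viewer.read_camera(c); ims.append(im); cv2.imwrite(f"pics/{c}0.png",im[...,::-1])
    for n in("slot_punch_grip","slot_punch_tip","small_punch_grip","large_punch_grip","rest","camera","lens","focus","stand","thread_spool","glue_tin","heel_block"):
        for r in viewer.pinpoint(n,c)[:3]:
            w=world(r["at"],c); print(c,n,round(r["confidence"],2),w.round(0),proj(w,c).round(0))
print(robot.observe()["t"])
E
python3 a.py
```

```text
pics
top slot_punch_grip 0.7 [ 499. -233.   41.] [307. 230.]
top slot_punch_tip 0.7 [ 594. -254.   38.] [313. 204.]
top small_punch_grip 0.7 [544. -70.  38.] [263. 217.]
top large_punch_grip 0.77 [ 522. -153.   38.] [286. 223.]
top rest 0.88 [ 520. -149.   -1.] [284. 224.]
top camera 0.9 [746. 131. 293.] [202. 147.]
top lens 0.96 [637.  96. 250.] [214. 184.]
top lens 0.74 [ 593. -254.   36.] [313. 205.]
top thread_spool 0.62 [ 611. -459.   -2.] [364. 201.]
top glue_tin 0.75 [478. 389.   1.] [142. 234.]
top heel_block 0.71 [659. 411.   2.] [138. 187.]
side slot_punch_grip 0.6 [ 500. -237.   37.] [262. 279.]
side slot_punch_tip 0.74 [479. 381.  -2.] [183. 177.]
side slot_punch_tip 0.53 [ 529. -151.   40.] [257. 255.]
side small_punch_grip 0.5 [546. -74.  39.] [251. 238.]
side large_punch_grip 0.8 [ 522. -150.   40.] [255. 256.]
side rest 0.73 [ 522. -153.    2.] [256. 265.]
side camera 0.62 [743. 126. 299.] [274. 125.]
side lens 0.85 [639.  95. 253.] [251. 150.]
side focus 0.33 [547. -74.  37.] [251. 238.]
side stand 0.69 [742. 128.   2.] [272. 192.]
side thread_spool 0.89 [ 608. -467.    3.] [337. 331.]
side thread_spool 0.52 [ 521. -157.    4.] [256. 265.]
side glue_tin 0.83 [481. 380.  -1.] [183. 177.]
side heel_block 0.77 [656. 412.  -1.] [220. 160.]
1.3
```

Run:
```python
import cv2
t=cv2.imread("pics/top0.png");s=cv2.imread("pics/side0.png")
a=cv2.resize(t[130:270,170:350],None,fx=4,fy=4,interpolation=cv2.INTER_CUBIC)
cv2.imwrite("pics/t0c.png",a)
```

```text
(no output)
```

View pics/t0c.png

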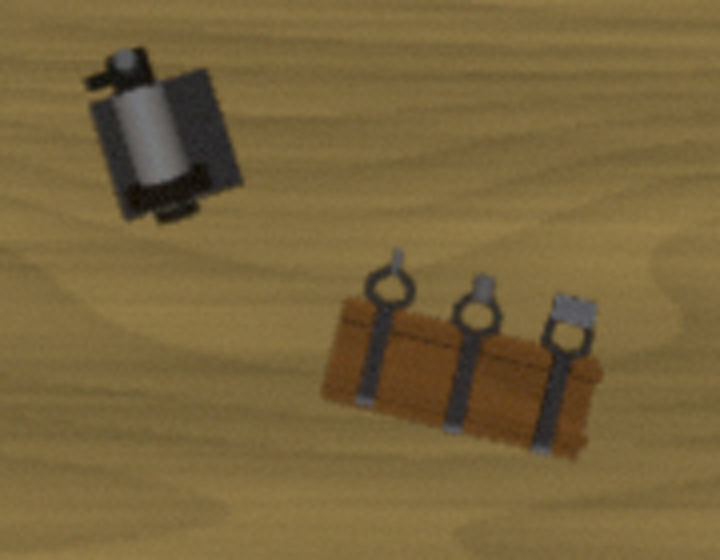

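View pics/side0.png

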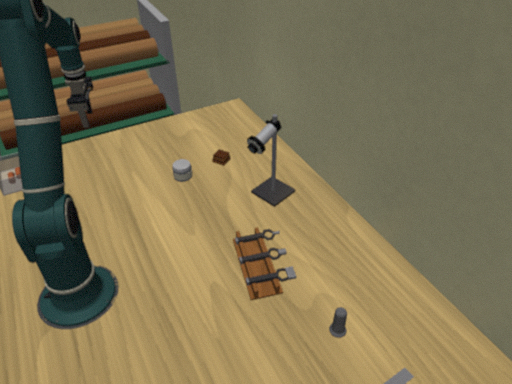

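The top view shows the slot punch as the rightmost one (shank at about 307,230 px, oblong tip at about 313,204). Both views agree on the poses, and the spacing (85 mm) and heights (38 mm) fit. Next I'll plan the two candidate wrist orientations and go over the punch, passing well clear of the camera.

```bash
cat >> h.py <<'E'
def frame(yaw,pitch): # punch axes
    return Ro.from_euler("ZY",[yaw,-pitch],degrees=True).as_matrix()
def tool(P,s=1): # tool orientation holding a punch with axes P
    return Ro.from_matrix(np.c_[s*P[:,0],-s*P[:,1],-P[:,2]])
G=np.array([499,-234,38.]); YR=-15.6
LENS=np.array([638,95.5,251.5]); YC=17.2
PF=frame(YC,20); FOC=LENS-70*PF[:,0]
E
python3 - <<'E'
from h import *
print(robot.observe()["tcp_rot"])
for s in(1,-1):
    for nm,p,r in(("pick",G-[0,0,19],tool(frame(YR,0),s)),("final",FOC-98*PF[:,0]-19*PF[:,2],tool(PF,s)),("pre",FOC-178*PF[:,0]-19*PF[:,2],tool(PF,s)),("w1",[200,430,330],tool(frame(30,0),s)),("w2",[440,0,330],tool(frame(0,0),s))):
        q=kin.ik(p,r.as_rotvec()); print(s,nm,np.round(p),None if q is None else np.round(q,2))
E
```

```text
[-5.14242408e-01 -3.09921395e+00 -6.17287658e-06]
1 pick [ 499. -234.   19.] [-0.35  0.84  1.    2.01 -0.97  0.86 -0.63]
1 final [493.  51. 176.] [-0.74  0.09  0.65  2.3  -0.3   0.44 -1.12]
1 pre [422.  29. 149.] [-0.08  0.03 -0.01  2.43 -0.21  0.34 -1.18]
1 w1 [200 430 330] [-1.56  0.04  0.37  1.89 -0.02  1.21 -2.23]
1 w2 [440   0 330] [-0.85 -0.06  0.76  1.98  0.05  1.21 -1.68]
-1 pick [ 499. -234.   19.] [ 0.1   0.6   0.35  1.99 -0.34  0.61  1.98]
-1 final [493.  51. 176.] [-0.64  0.09  0.54  2.29 -0.27  0.44  1.99]
-1 pre [422.  29. 149.] [ 0.57  0.08 -0.67  2.4  -0.07  0.34  1.85]
-1 w1 [200 430 330] [-1.05  0.07 -0.16  1.86  0.01  1.21  0.88]
-1 w2 [440   0 330] [-0.65 -0.04  0.57  1.97  0.03  1.21  1.48]
```

Run:
```python
from h import *
o=robot.observe(); r0=o["tcp_rot"]
robot.movep([190,450,330],r0); print(robot.observe()["joints"].round(2) if hasattr(o["joints"],"round") else robot.observe()["joints"])
grip(0.6,50)
for p,y in(([440,60,330],0),([G[0],G[1],160],YR)):
    robot.movep(p,tool(frame(y,0)).as_rotvec()); o=robot.observe(); print(o["t"],np.round(o["tcp_pos"]),np.round(o["joints"],2))
im=viewer.read_camera("top"); im2=viewer.read_camera("side")
cv2.imwrite("pics/p1.png",np.hstack([cv2.resize(im[170:290,230:350],(400,400)),cv2.resize(im2[180:320,180:320],(400,400))])[...,::-1])
```

```text
[-1.23  0.09 -0.01  1.84  0.    1.21  0.  ]
4.5083 [440.  61. 330.] [-0.68 -0.03  0.47  1.95  0.01  1.21 -1.79]
5.8083 [ 500. -233.  160.] [-0.27  0.46  0.82  1.94 -0.42  0.93 -1.07]
```

View pics/p1.png

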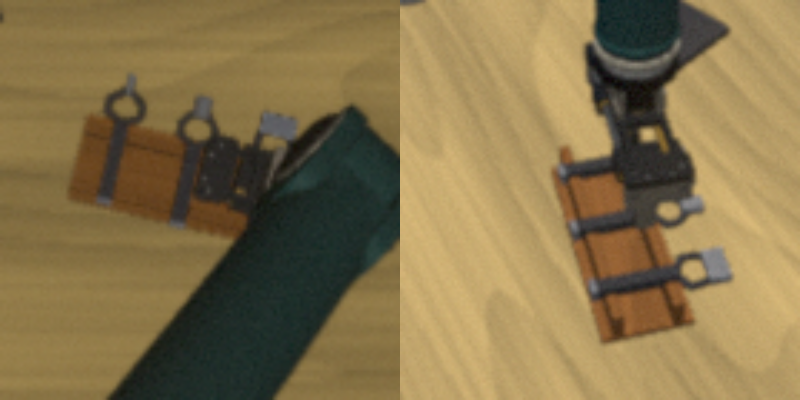

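The gripper hangs over the right-hand (slot) punch, aligned with the rest, so I'm descending and gripping.

Run:
```python
from h import *
rv=tool(frame(YR,0)).as_rotvec()
robot.servo_line([G[0],G[1],70],120,rv)
robot.servo_line(G-[0,0,19],60,rv)
o=robot.observe(); print(o["t"],np.round(o["tcp_pos"],1),np.round(o["contact_force"],1))
grip(0,55); o=robot.observe(); print(o["t"],o["grip_width"]*92,o["grip_force"],np.round(o["contact_force"],1))
im=viewer.read_camera("side")
robot.servo_line(G+[0,0,100],100,rv)
o=robot.observe(); print(o["t"],np.round(o["tcp_pos"],1),o["grip_width"]*92,o["grip_force"],np.round(o["contact_force"],1),np.round(o["wrist_torque"],2))
im2=viewer.read_camera("side"); im=viewer.read_camera("top")
for c in("side","top"):
  for n in("slot_punch_grip","slot_punch_tip","small_punch_grip","large_punch_grip"):
    for r in viewer.pinpoint(n,c)[:2]: print(c,n,round(r["confidence"],2),world(r["at"],c).round())
cv2.imwrite("pics/p2.png",np.hstack([cv2.resize(im[170:290,230:350],(400,400)),cv2.resize(im2[180:320,180:320],(400,400))])[...,::-1])
```

```text
7.8083 [ 499.2 -234.2   19.2] [0.2 0.2 0.9]
8.4833 15.630558624169273 54.93815839290619 [0.2 0.  0.7]
9.875 [ 498.6 -233.8  137.4] 15.171837318250533 54.93869662284851 [ 0.4 -0.5 -2.2] [-0.    0.23 -0.02]
side slot_punch_grip 0.67 [ 500. -235.  157.]
side slot_punch_tip 0.73 [ 598. -263.  156.]
side small_punch_grip 0.55 [544. -73.  37.]
side large_punch_grip 0.5 [ 524. -153.   36.]
top slot_punch_grip 0.56 [741. 127.   0.]
top slot_punch_tip 0.44 [ 588. -257.  154.]
top small_punch_grip 0.74 [543. -71.  39.]
top large_punch_grip 0.71 [479. 391.   1.]
top large_punch_grip 0.64 [ 588. -256.  155.]
```

View pics/p2.png

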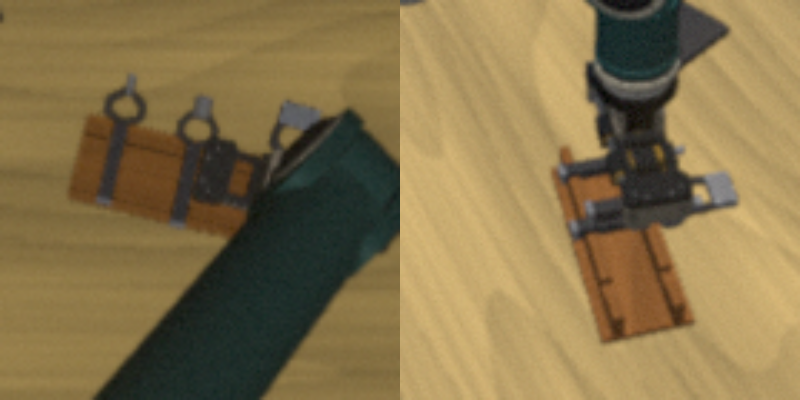

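Lifted and level in the fingers, tip where it should be. Next is the pre-pose, backed off and above, with the lens re-measured from there.

Run:
```python
from h import *
rv=tool(PF).as_rotvec()
robot.servo_line([470,-200,260],150)
F=FOC-98*PF[:,0]-19*PF[:,2]
robot.movep(F-50*PF[:,0]+60*PF[:,2],rv)
o=robot.observe(); print(o["t"],np.round(o["tcp_pos"],1),np.round(o["joints"],2),np.round(F,1))
L=[];C=[];S=[]
for k in range(4):
  for c in("side","top"):
    im=viewer.read_camera(c)
    for n,A in(("lens",L),("camera",C),("stand",S)):
      for r in viewer.pinpoint(n,c)[:1]:
        if r["confidence"]>.5: A.append(world(r["at"],c)); 
for A in(L,C,S): print(np.round(A).tolist() if A else 0, np.median(A,0).round(1) if A else 0)
im=viewer.read_camera("side")
for n in("slot_punch_grip","slot_punch_tip"):
    for r in viewer.pinpoint(n,"side")[:1]: print(n,round(r["confidence"],2),world(r["at"],"side").round())
a=o["tcp_pos"]+19*PF[:,2]; print("expect",a.round(),(a+98*PF[:,0]).round())
cv2.imwrite("pics/p3.png",np.hstack([cv2.resize(viewer.read_camera("top")[110:250,170:310],(400,400)),cv2.resize(im[90:230,180:320],(400,400))])[...,::-1])
print(robot.observe()["t"])
```

```text
12.3333 [430.   29.8 215.9] [-0.88 -0.19  0.74  2.38  0.13  0.56 -1.51] [493.4  50.7 176.2]
[[636.0, 94.0, 251.0], [640.0, 98.0, 252.0], [638.0, 95.0, 252.0], [637.0, 93.0, 254.0], [637.0, 92.0, 252.0], [636.0, 94.0, 255.0], [638.0, 92.0, 254.0], [640.0, 95.0, 252.0]] [637.8  93.9 252.5]
[[744.0, 128.0, 296.0], [744.0, 130.0, 293.0], [746.0, 127.0, 296.0], [745.0, 133.0, 296.0], [748.0, 128.0, 296.0], [744.0, 135.0, 294.0], [742.0, 127.0, 295.0], [743.0, 131.0, 293.0]] [744.2 128.8 295.2]
[[742.0, 130.0, 1.0], [746.0, 130.0, -1.0], [743.0, 128.0, 1.0], [745.0, 132.0, 2.0], [745.0, 130.0, 2.0], [743.0, 127.0, -0.0], [742.0, 129.0, -2.0], [743.0, 129.0, -1.0]] [7.430e+02 1.296e+02 2.000e-01]
slot_punch_grip 0.77 [426.  28. 230.]
slot_punch_tip 0.54 [517.  51. 267.]
expect [424.  28. 234.] [512.  55. 267.]
14.1333
```

View pics/p3.png

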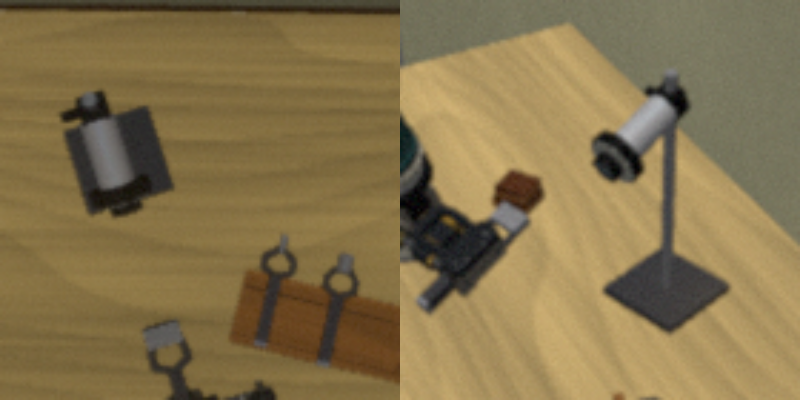

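The view shows the punch held firmly, pitched up toward the lens, with clear space around it. I'll put in the refined lens position and yaw, then make the final approach.

```bash
sed -i 's/^LENS=.*/LENS=np.array([638,94.3,252.7]); YC=18.0/' h.py
python3 - <<'E'
from h import *
rv=tool(PF).as_rotvec(); F=FOC-98*PF[:,0]-19*PF[:,2]
robot.servo_line(F-20*PF[:,0]+20*PF[:,2],80,rv)
robot.servo_line(F,40,rv); robot.hold(.5)
T=[];Gm=[];L=[]
for k in range(4):
  for c in("side","top"):
    im=viewer.read_camera(c)
    for n,A in(("slot_punch_tip",T),("slot_punch_grip",Gm),("lens",L)):
      for r in viewer.pinpoint(n,c)[:1]:
        w=world(r["at"],c)
        if np.linalg.norm(w-FOC)<160: A.append(w)
o=robot.observe(); print(o["t"],np.round(o["tcp_pos"]-F,1),o["grip_force"],np.round(o["contact_force"],1))
for A,e in((T,FOC),(Gm,FOC-98*PF[:,0]),(L,LENS)): print((np.array(A)-e)@PF if A else 0) ; print("med",np.median((np.array(A)-e)@PF,0).round(1) if A else 0)
cv2.imwrite("pics/p4.png",np.hstack([cv2.resize(viewer.read_camera("top")[110:250,170:310],(400,400)),cv2.resize(viewer.read_camera("side")[90:230,180:320],(400,400))])[...,::-1])
E
```

```text
17.8583 [ 0. -0.  0.] 54.93859648704529 [ 0.1 -0.1 -3.1]
[[ 1.35509976 -5.7022773   1.73700701]
 [ 0.34625069  2.81200061 -1.54307407]
 [ 1.60529845 -5.54602349 -0.84814005]
 [-1.92810645  2.11454789 -1.57238818]
 [ 3.87996005 -2.86983684 -1.3520643 ]
 [ 3.58391345 -4.89142885  0.44669142]
 [-3.64865259  2.14428428 -1.14949727]]
med [ 1.4 -2.9 -1.1]
[[ 0.28297864 -4.3241176  -0.63901726]
 [-0.54798984 -0.33934531  0.80175213]
 [-0.49806055 -2.71005434 -4.87986359]
 [ 0.21009936  1.14663933  3.8525144 ]
 [-1.41685242 -4.63686896 -0.58647251]
 [ 0.27261956 -1.4719178   1.2642235 ]]
med [-0.1 -2.1  0.1]
[[-1.40447312 -1.75017634 -0.67252802]
 [-1.99380186 -2.11459709  1.97688985]
 [ 1.9714605  -0.48738666  0.53512856]
 [-0.30106818  1.29704711  1.3170895 ]
 [-2.81311817  1.05939627 -0.78216771]
 [-1.85232086 -2.10337738  1.95895093]
 [ 0.21604125  1.33902369 -1.59509796]]
med [-1.4 -0.5  0.5]
```

View pics/p4.png

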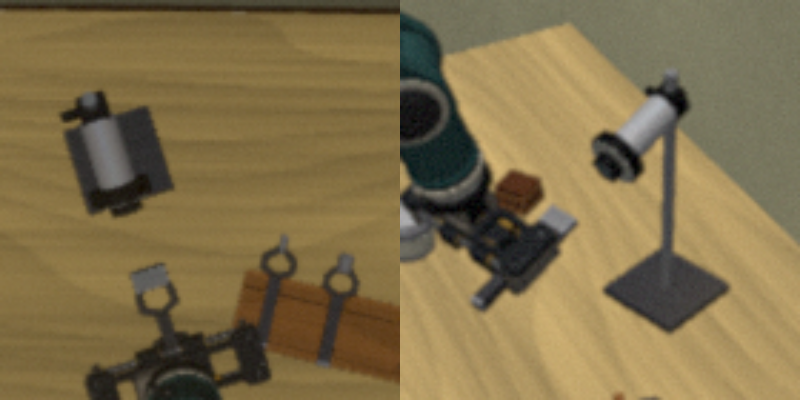

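The picture shows the punch pointing into the lens with the tip about 70 mm in front. The measured errors are at most about 3 mm and the arm is still, so I'm handing in.

```bash
python3 -c "
from h import *
robot.hold(.3); print(robot.job_done())"
```

```text
the job is handed in; nothing more can be done
None
```

I took the slot punch out of the rest and handed the job in with it held still in front of the lens: tip within about 3 mm of the focus point by camera measurement, axis into the lens, slot level as commanded; no verdict was returned.

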